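# Fit the bending cam on the bender's flatted spindle and lock it

### The job

Fit the pear-shaped bending cam onto the flatted spindle of the bar bender, hub outwards, its D-bore matched to the flat and pushed fully home on the collar. Then turn the bender's lock knob clockwise until it clicks over to its far stop, and let go. Leave the other two dies, the can of rods and the wrench where they are.

Things in the scene. Friction and masses are not known exactly. Their poses are not given: they have to be found in the camera images.
- cam: Bending cam to fit, bare steel, 0.45 kg. Pear-shaped plate 12 mm thick: round part 76 mm across, centred on the bore; rounded nose (radius 15) reaching 67 mm from the bore axis along +x. D-bore right through: 26.4 mm across, flat on the +x (nose) side, 8.2 mm from the axis. Origin: bore axis at the underside; z up through the hub. Starts hub up on one of the die board's places, nose within 1.2 rad of the board's -x.
- cam_top (a point): Centre of the top of the cam's hub, 52 mm above the cam's underside, axes as the cam's. The hub stands on the plate (12 to 52 mm above the underside), hexagonal, 42 mm across flats; its six flats face 30, 90, 150, 210, 270 and 330 degrees from the cam's +x.
- spindle_seat (a point): Top of the spindle's collar, on its axis: the cam's origin comes here, x along x and z along z. The collar (36 mm across) stands 8 mm off the bender's face. z points out along the shaft, leaning 30 degrees from vertical to the bender's front. Steel D-shaft standing 38 mm above this point, 24 mm thick, flat facing +x, 7 mm from the axis (1.2 mm play to the bore), last 4 mm tapered to 72 %.
- spindle (a joint): Angle of the spindle about its z (rad); 0: its x (flat) faces straight down the slope of the face. Starts within 0.7 of that. A brake of 0.6 N m holds it where it is, so match the cam to it.
- lock_knob (a joint): Knob angle (rad): 0 unlocked stop, 1.2 locked stop, growing clockwise as seen looking onto the bender's face. A spring detent holds it there with about 0.25 N m, less as it turns; past the middle (0.6) it clicks over and drives the knob on to the locked stop. Starts at 0.
- knob_grip (a point): On the knob's axis, at the height to grip, 34 mm off the bender's inclined face. Black bar 66 mm long (this point's x), 14 mm thick (y), from 11 to 47 mm off the face, over a disc 52 mm across. z points out along the axis, parallel to the spindle's, which is 125 mm away on the bender's +y side.
- bender: Fixed bar bender, grey housing 290 (y) by 195 mm on a base plate 250 by 330. Face rises 30 degrees, from 51 mm high at the front (-x) to 150 at the back; motor behind to x = 220, 120 high. Origin: underside, below the face's middle; x to the back. Mid-slope (100 high): spindle at y = +30, knob at y = -95, a stop post 22 thick, 42 high at y = +105.
- die_board: Fixed board under the three dies, 170 (x) by 380 (y) by 12 mm thick; origin under its centre. Places at x = 0, y = -120, 0 and 120 mm. Behind each, 56 mm to the +x side, a steel backstop post 14 mm thick stands 60 mm above the board, in the way of a finger on that side of the hub.
- disc_die: Die to leave alone: round steel plate 82 mm across, 12 mm thick, hub and bore like the cam's. Origin: bore axis, underside.
- square_die: Die to leave alone: square steel plate 72 mm across with cut corners, 12 mm thick, hub and bore like the cam's. Origin: bore axis, underside.
- rod_can: Metal can of welding rods to leave alone: 76 mm across, 100 mm high, rods up to 230 mm above the table. Origin: centre of its underside.
- wrench: Steel wrench lying on the table, to leave alone: 200 mm long (its x), 38 mm wide, 8 mm thick. Origin: middle of its underside.

How it is judged:
By the outcome, as a careful person would: the job done as asked, in the order asked, and still so for the second after the job is handed in, with the robot touching nothing.
It also fails if it takes over 59 s, if anything falls off the work surface, if the arm or the gripper's body presses on something with over 40 N, if the wrist force passes 120 N, or if a joint passes its speed limit or range.

### The arm

A 6-joint arm with a two-finger parallel gripper is mounted at the origin on the work surface. World frame = base frame: x ahead of the robot, y to its left, z up, the work surface at z = 0. Lengths are in m, angles in degrees, forces in N, time in s.
With the tool pointing down it reaches from about 0.4 to 0.925 m from the base axis. Payload 3.4 kg.
Tool frame: the origin (TCP) lies on the front face of the gripper's body, between the roots of the fingers; the fingertips stand 73 mm ahead of it and the grasp point (between the pads) lies 54 mm ahead of it; z points along the fingers, y is the line along which they close (so a half turn about z gives the same grasp; the last joint's range is limited). The gripper opens to 85 mm and grips with 20 to 120 N. Pads are 22 mm wide; open, the fingers measure 114 mm over their backs; the gripper's body (76 mm by 85 mm) begins 54 mm behind the grasp point. The pads swing forward as they close: fully open they stand 13 mm farther back than shut.
Start: joints at [63.913, 17.578, 86.31, -0, 76.112, -4.211], TCP at [0.214, 0.534, 0.304] pointing down, gripper open.
Joint ranges: [-179.03, 179.03], [-60, 130.46], [8.19, 133.38], [-81.62, 261.62], [5.75, 156.47], [-153.77, 153.77]. Speed limits (degrees/s): [147.25, 147.25, 180, 180, 180, 180].

### API

Orientations are given as [roll, pitch, yaw] about the fixed x, y, z axes, in that order (R = Rz(yaw) Ry(pitch) Rx(roll)).
In Python, from workcell import r gives the robot as it stands.
- The arm moves only by the shell command python3 -m crank 'ROWS' [FORCE]. ROWS is text: rows parted by semicolons, each of 7 numbers parted by spaces: the shift along the tool's x, y, z in mm, then the turn, a rotation vector about the tool's x, y, z in degrees, then the opening, from -1 (shut) to 1 (fully open). A call has exactly 5 rows; each row is the pose to reach, as a shift and turn from the pose commanded when the call began, along the tool's axes at that moment; what a row does not reach only later rows make up. A row lasts 1/10 s, in which the tool goes at most 50 mm and 8.59 degrees, less where a joint would pass 70% of its speed; a pose out of reach is approached as far as the arm can. A call with a gripper value outside its range is refused whole. The fingers move at their own pace and stop on an object; FORCE is the grip in N (left out, the last holds). Time passes only in rows, so rows that repeat a pose let the fingers close, or fill a call up. It gives the time, the measured TCP pose, the force, the opening and the grip force at its end, in the units of the state.
- r.observe(): the state, without advancing time (a new reading comes with each control period).
- r.get_image(name): name is "scene" or "side" or "wrist"; returns the picture (400x640x3 uint8, red, green, blue); there is no depth.
- r.get_calibration(name): a dict with "camera_matrix" (3x3 intrinsics, pixels), "pose" (4x4, takes a point from camera to world coordinates). Camera axes: x right, y up, looking along -z (the intrinsics and any distortion apply to the point x, -y, -z); pixel columns grow to the right and rows downward; lengths in m; the calibration is good to about 2 mm. A picture is of the moment at which its call begins: read the wrist's pose just before it. get_calibration takes no time and is no camera call; for the wrist camera it gives the pose at the moment of the call.
- r.close_job(): hands the job in; it is judged then, once.
Trained networks look in the newest picture that a camera, given by its name, has taken for a name from the list of things; names that differ only in an ending like _2 or _b are one class to them, and where a whole thing is asked for, a point or a joint stands for the part that bears it (a point fixed in the world has none). Each returns a list of dicts, best first, with "confidence" (0 to 1); they miss things now and then, are a little off and sometimes report something else, mostly with a low value. They report only what shows in the picture. A call takes as long as a camera call.
- r.search_frame(query, camera): "extent" ([centre column, centre row, width, height] in pixels, round what is visible of it).
- r.cut_out(query, camera): "mask" (400x640 bool, what is visible of it) and "extent" ([centre column, centre row, width, height] in pixels, round what is visible of it).
- r.place_of(query, camera): "xy" ([column, row] in pixels: a listed point, or the origin of a listed thing).
The state is a dict: "clock": time; "joints": joint angles; "qd": joint speeds; "tau": joint torques, N m; "eef_pos": TCP position; "tcp_rot": TCP orientation; "wrist_force": force on the tool from outside, world axes, zero at the start; "wrist_torque": the same for the moment, N m; "grip_width": opening from 0.0 (shut) to 1.0 (fully open); "gripper_force": force on a finger pad.
Only numpy, scipy, OpenCV 4.12 (cv2) and the standard library are available. Lean on these libraries where they do the work, as an engineer would, in place of code of your own. Each camera call takes 0.05 s, during which the arm holds its last target. There are 200 camera calls.

## Working session

There is one attempt and no reset: what is moved stays moved. The work goes in short steps, Python scripts to look and compute and a shell command to move; the robot and the scene stay as the last step left them, time stands still between calls to the robot, and variables do not carry over. Pictures are saved under pics/ and viewed, at most 10 in all, crops included, and the job is handed in when it is done.

```bash
ls; mkdir -p pics
python3 - <<'E'
from workcell import r
import cv2,numpy as np
print(r.observe())
for c in ("scene","side"):
    im=r.get_image(c); cv2.imwrite(f"pics/{c}0.png",im[:,:,::-1])
    k=r.get_calibration(c); print(c,k["camera_matrix"],np.round(k["pose"],3),[x for x in k if x not in("camera_matrix","pose")])
    for q in ("cam","cam_top","spindle_seat","knob_grip","bender","die_board","disc_die","square_die"):
        print(q,[(np.round(d["xy"],1).tolist(),round(d["confidence"],2)) for d in r.place_of(q,c)[:3]])
E
```

```text
pics
{'clock': 0.0, 'joints': array([ 6.39145184e+01,  1.76244992e+01,  8.63828996e+01, -3.74897027e-03,
        7.61095020e+01, -4.21101775e+00]), 'qd': array([ 0.1066757 ,  0.05558585, -0.01176739,  0.07149054, -0.02001028,
       -0.01475601]), 'tau': array([ 7.68036352e-04, -4.57543015e+01, -2.51918739e+01, -9.19638040e-06,
        1.32858605e-02,  1.40481956e-05]), 'eef_pos': array([0.21403382, 0.53310661, 0.30296501]), 'tcp_rot': array([-1.79883148e+02, -4.95634649e-03,  1.58126435e+02]), 'wrist_force': array([0.03945081, 0.24379809, 0.0358885 ]), 'wrist_torque': array([ 0.0443069 , -0.000389  , -0.03638399]), 'gripper_force': 0.0, 'grip_width': 0.999494093375819}
scene [[364.93166677   0.         317.07079219]
 [  0.         364.93166677 201.72347841]
 [  0.           0.           1.        ]] [[ 0.727 -0.432  0.534  1.155]
 [ 0.687  0.452 -0.57  -0.743]
 [ 0.005  0.781  0.625  0.802]
 [ 0.     0.     0.     1.   ]] []
cam [([264.5, 255.0], 0.91), ([367.0, 152.5], 0.43)]
cam_top [([268.3, 242.2], 0.61)]
spindle_seat [([369.7, 150.4], 0.44)]
knob_grip [([345.4, 159.1], 0.77), ([292.8, 233.0], 0.3)]
bender [([362.4, 177.2], 0.84), ([266.9, 240.7], 0.71)]
die_board [([294.2, 232.4], 0.6)]
disc_die [([292.7, 232.3], 0.81), ([265.3, 254.5], 0.53)]
square_die [([315.7, 210.7], 0.97), ([264.7, 251.9], 0.5)]
side [[470.13252741   0.         319.73574405]
 [  0.         470.13252741 206.13720886]
 [  0.           0.           1.        ]] [[ 0.902  0.321 -0.288  0.166]
 [-0.431  0.65  -0.626 -0.997]
 [-0.013  0.689  0.725  1.071]
 [ 0.     0.     0.     1.   ]] []
cam [([343.0, 266.2], 0.83)]
cam_top [([338.9, 249.4], 0.74)]
spindle_seat [([253.1, 127.8], 0.51)]
knob_grip [([264.9, 148.1], 0.57)]
bender [([262.7, 159.1], 0.74)]
die_board [([320.1, 236.5], 0.94), ([342.6, 264.3], 0.3)]
disc_die [([319.5, 233.8], 0.97)]
square_die [([292.8, 203.9], 0.76)]
```

```bash
cat > h.py <<'E'
from workcell import r
import cv2,numpy as np
from scipy.spatial.transform import Rotation as R
def ray(cal,uv):
    K,P=np.array(cal["camera_matrix"]),np.array(cal["pose"])
    d=np.linalg.inv(K)@[uv[0],uv[1],1]; d=P[:3,:3]@[d[0],-d[1],-d[2]]
    return P[:3,3],d/np.linalg.norm(d)
def onz(cal,uv,z):
    o,d=ray(cal,uv); return o+d*(z-o[2])/d[2]
def proj(cal,p):
    K,P=np.array(cal["camera_matrix"]),np.array(cal["pose"])
    c=(np.atleast_2d(p)-P[:3,3])@P[:3,:3]; q=np.c_[c[:,0],-c[:,1],-c[:,2]]@K.T
    return q[:,:2]/q[:,2:]
def tri(cs):
    A=np.zeros((3,3));b=np.zeros(3)
    for cal,uv in cs:
        o,d=ray(cal,uv);M=np.eye(3)-np.outer(d,d);A+=M;b+=M@o
    return np.linalg.solve(A,b)
def tcp():
    s=r.observe(); return s["eef_pos"],R.from_euler("xyz",s["tcp_rot"],degrees=True)
def move(p,Rt):   # shift (mm) and rotvec (deg) in tool axes to reach TCP pose
    p0,R0=tcp(); return np.round(R0.inv().apply(p-p0)*1000,1),np.round((R0.inv()*Rt).as_rotvec(degrees=True),2)
E
python3 - <<'E'
from h import *
cs,cd=r.get_calibration("scene"),r.get_calibration("side")
pts={"cam":((264.5,255),(343,266.2)),"cam_top":((268.3,242.2),(338.9,249.4)),"spindle":((369.7,150.4),(253.1,127.8)),"knob":((345.4,159.1),(264.9,148.1)),"bender":((362.4,177.2),(262.7,159.1)),"board":((294.2,232.4),(320.1,236.5)),"disc":((292.7,232.3),(319.5,233.8)),"sq":((315.7,210.7),(292.8,203.9))}
for k,(a,b) in pts.items(): print(k,tri([(cs,a),(cd,b)]).round(3))
a=cv2.imread("pics/scene0.png");b=cv2.imread("pics/side0.png")
A=cv2.resize(a[100:300,180:447],(800,600),interpolation=cv2.INTER_CUBIC)
B=cv2.resize(b[80:320,180:500],(800,600),interpolation=cv2.INTER_CUBIC)
cv2.imwrite("pics/sA.png",A);cv2.imwrite("pics/sB.png",B)
E
```

```text
cam [ 0.545 -0.317  0.016]
cam_top [ 0.545 -0.295  0.058]
spindle [0.5   0.241 0.117]
knob [0.492 0.108 0.134]
bender [0.506 0.199 0.017]
board [ 0.536 -0.189  0.012]
disc [ 0.536 -0.191  0.019]
sq [ 0.512 -0.056  0.02 ]
```

View pics/sA.png

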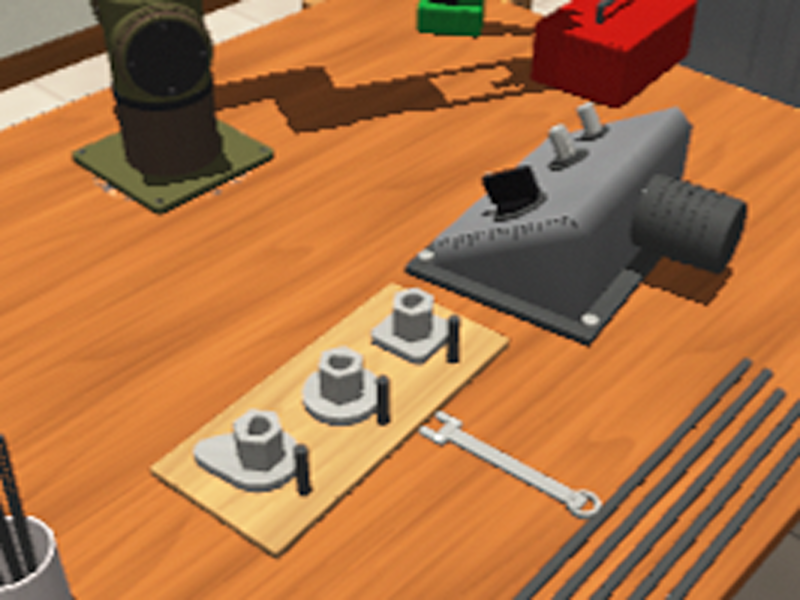

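View pics/sB.png

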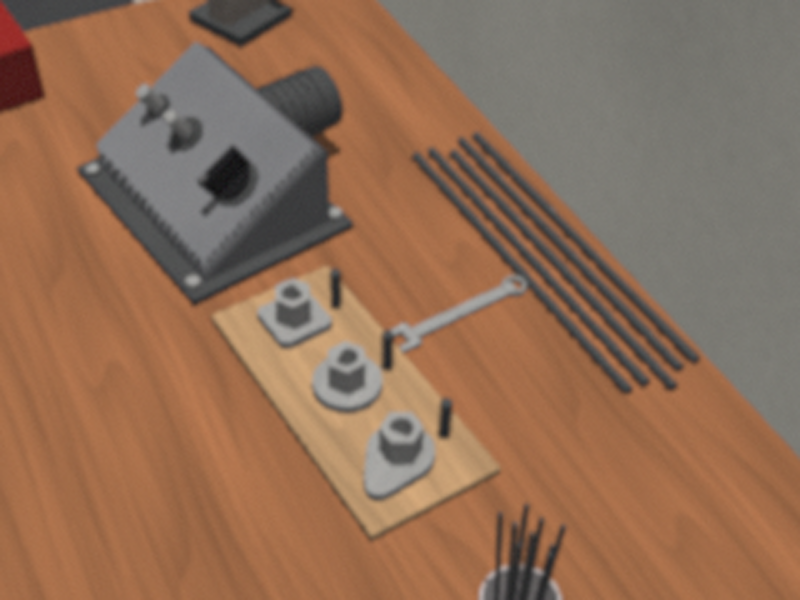

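Scene: cam at crop (260,440) with its nose toward the robot, then disc and square die along the board. The bender is behind, with knob, spindle and post in a row, its face sloping toward the robot. Next I work out the wrist camera mount and a first view over the bender.

Run:
```python
from h import *
p,Rt=tcp(); c=r.get_calibration("wrist"); P=c["pose"]
print(c["camera_matrix"].round(0).tolist(), Rt.inv().apply(P[:3,3]-p).round(4), (Rt.inv()*R.from_matrix(P[:3,:3])).as_matrix().round(3))
# view over bender: keep down, TCP so that camera looks at mid spindle/knob
print(move(np.array([0.42,0.2,0.36]),Rt))
```

```text
[[335.0, 0.0, 318.0], [0.0, 335.0, 201.0], [0.0, 0.0, 1.0]] [ 0.084  -0.0004 -0.0699] [[-0.     0.946  0.326]
 [ 1.    -0.     0.   ]
 [ 0.     0.326 -0.946]]
(array([-315.2, -232.9,  -56.1]), array([0., 0., 0.]))
```

Run:
```python
from h import *
Rt=R.from_euler("z",-3,degrees=True)*R.from_matrix(np.array([[-.866,0,.5],[0,1,0],[-.5,0,-.866]]))
print(Rt.as_euler("xyz",degrees=True))
print(move(np.array([0.42,0.185,0.29]),Rt))
```

```text
[-180.           30.00072778  177.        ]
(array([-320.8, -246.9,   13.9]), array([ -4.93, -29.73, -18.44]))
```

```bash
python3 -m crank '-37 -28 0 0 0 0 1;-74 -56 0 0 0 0 1;-111 -84 0 0 0 0 1;-148 -112 0 0 0 0 1;-185 -140 0 0 0 0 1'
python3 - <<'E'
from h import *
Rt=R.from_euler("z",-3,degrees=True)*R.from_matrix(np.array([[-.866,0,.5],[0,1,0],[-.5,0,-.866]]))
print(move(np.array([0.42,0.185,0.29]),Rt))
E
```

```text
clock: 1.4
eef_pos: [0.3344, 0.3333, 0.3041]
tcp_rot: [180.0, 0.0, 158.2]
wrist_force: [0.9, 0.3, 0.8]
grip_width: 1.0
gripper_force: 0.0
(array([-134.6, -105.8,   14.1]), array([ -4.9 , -29.7 , -18.41]))
```

```bash
python3 -m crank '-27 -21 3 -1 -6 -3.7 1;-54 -42 6 -2 -12 -7.4 1;-81 -63 9 -3 -18 -11 1;-108 -84 12 -4 -24 -14.7 1;-135 -106 14 -4.9 -29.7 -18.4 1';  python3 - <<'E'
from h import *
print(r.observe()["joints"].round(1))
c=r.get_calibration("wrist");cv2.imwrite("pics/w1.png",r.get_image("wrist")[:,:,::-1])
print(c["pose"].round(3).tolist())
for q in ("spindle_seat","knob_grip","bender"):
    for d in r.place_of(q,"wrist")[:2]: print(q,np.round(d["xy"],1),round(d["confidence"],2))
    for d in r.search_frame(q,"wrist")[:2]: print(q,np.round(d["extent"],1),round(d["confidence"],2))
E
```

```text
clock: 1.9
eef_pos: [0.42, 0.1854, 0.2905]
tcp_rot: [-179.9, 30.2, 177.2]
wrist_force: [0.6, -1.1, -0.5]
grip_width: 0.997
gripper_force: 0.0
[ 28.3   1.  116.7 -24.8  38.5 -42.6]
[[0.049, -0.652, -0.756, 0.312], [0.999, 0.031, 0.038, 0.19], [-0.001, -0.757, 0.653, 0.308], [0.0, 0.0, 0.0, 1.0]]
spindle_seat [393.2 157.7] 0.58
spindle_seat [394.  158.7  44.3  46.7] 0.8
knob_grip [239.4 190.4] 0.7
knob_grip [  0.2 133.7] 0.64
knob_grip [245.1 188.1  63.2  88.1] 0.64
knob_grip [ 95.2 125.5 190.3 182.3] 0.46
bender [348.4  96.5] 0.62
bender [339.2 146.7 409.1 293.2] 0.81
bender [117.3 226.5  95.1  75.4] 0.68
```

View pics/w1.png

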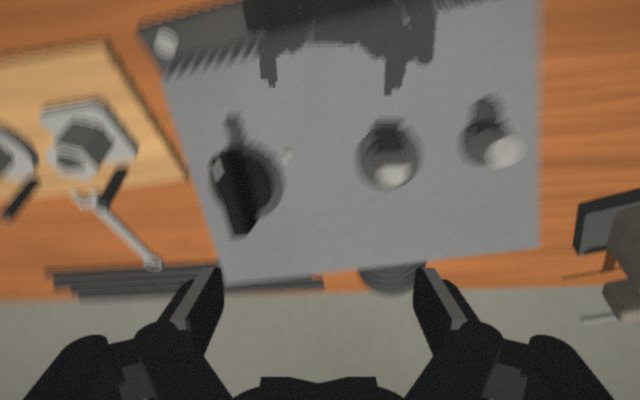

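The wrist view shows the bender face: knob at (243,185), spindle at (391,158) and post at (490,140). It's blurred by motion, so I retake it settled and zoom in on the spindle and knob.

Run:
```python
from h import *
c=r.get_calibration("wrist");im=r.get_image("wrist")[:,:,::-1];cv2.imwrite("pics/w2full.png",im)
np.savez("w2.npz",K=c["camera_matrix"],P=c["pose"])
for q in ("spindle_seat","knob_grip","bender"):
    for d in r.place_of(q,"wrist")[:1]: print(q,np.round(d["xy"],1),round(d["confidence"],2))
cv2.imwrite("pics/w2.png",cv2.resize(im[90:250,160:560],(800,320),interpolation=cv2.INTER_CUBIC))
```

```text
spindle_seat [391.8 158.9] 0.62
knob_grip [237.  189.6] 0.79
bender [346.2  96.2] 0.8
```

View pics/w2.png

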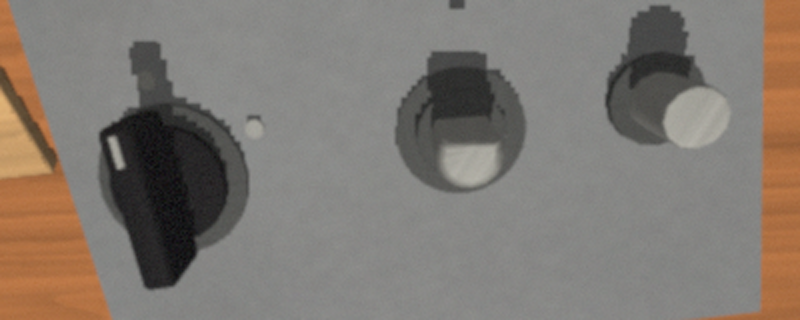

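The settled view shows the spindle's bright top at crop (470,165) with its flat edge up, toward the slope's foot. The post top is at (697,117), and the knob bar runs from about (125,125) to (165,285). Next I fit the bender pose and spindle angle.

```bash
cat > fit.py <<'E'
from h import *
from scipy.optimize import least_squares,minimize
z=np.load("w2.npz");c={"camera_matrix":z["K"],"pose":z["P"]}
im=cv2.imread("pics/w2full.png");g=cv2.cvtColor(im,cv2.COLOR_BGR2GRAY)
n=np.array([-.5,0,.8660254])
def W(b,p): 
    M=R.from_euler("z",b[2]).as_matrix(); return np.atleast_2d(p)@M.T+[b[0],b[1],0]
m=(g>135).astype(np.uint8)
_,lab,st,ce=cv2.connectedComponentsWithStats(m)
bl={}
for k,(u,v) in {"post":(508,149),"sp":(395,173)}.items():
    l=lab[v,u]; bl[k]=lab==l; print(k,st[l],ce[l])
face=lambda y,h,s=0:np.array([s*.8660254,y,.1+s*.5])+h*n
def res(b):
    a=proj(c,W(b,[face(.105,.042),face(.03,.0),face(-.095,0.011)]))
    e=a-[ce[lab[149,508]],(390,155),(242,182)]
    ed=proj(c,W(b,[face(.145,0,-.05),face(.145,0,.05)]))
    return np.r_[e.ravel()*[1,1,1,1,.6,.6]]
s=least_squares(res,[.506,.199,-.05]);b=s.x
print("bender",b[:2].round(4),np.degrees(b[2]).round(2),s.fun.round(1))
print("face corners",(proj(c,W(b,[face(.145,0,-.09),face(.145,0,.09),face(-.145,0,-.09),face(-.145,0,.09)]))).round(0).tolist())
# spindle angle: match projected D (tapered top) to blob
M=R.from_euler("z",b[2]).as_matrix()@np.c_[[-.8660254,0,-.5],[0,-1,0],n]   # spindle frame at 0: x downslope
S=8
big=cv2.resize(bl["sp"].astype(np.float32)[140:210,350:440],None,fx=S,fy=S,interpolation=cv2.INTER_LINEAR)
def poly(q,k=.72,h=.038):
    t=np.linspace(0,2*np.pi,180);x=np.minimum(.012*np.cos(t),.007)*k;y=.012*np.sin(t)*k
    r_=np.c_[x*np.cos(q[0])-y*np.sin(q[0]),x*np.sin(q[0])+y*np.cos(q[0]),0*t+h]
    o=W(b,face(.03,.008))[0]; return proj(c,r_@M.T+o)+q[1:3]
def cost(q):
    d=np.zeros_like(big); cv2.fillPoly(d,[np.int32((poly(q,q[3])-[350,140]+.5)*S)],1.); return ((d-big)**2).sum()/S**2
best=min(((cost([a,dx,dy,k]),a,dx,dy,k) for a in np.arange(-.8,.81,.1) for dx in (-2,0,2) for dy in(-2,0,2) for k in (.72,.85)))
q=minimize(cost,best[1:],method="Nelder-Mead",options=dict(initial_simplex=np.array(best[1:])+np.r_[np.zeros((1,4)),np.diag([.15,1,1,.1])]))
print("spindle",best,q.x,q.fun, [ (a,round(min(cost([a,q.x[1]+i,q.x[2]+j,q.x[3]]) for i in(-.7,0,.7) for j in(-.7,0,.7)),1)) for a in np.round(np.arange(-.7,.71,.2),1)])
o=W(b,face(.03,.008))[0];kg=W(b,face(-.095,.034))[0];print("seat",o.round(4),"knob",kg.round(4))
np.savez("bender.npz",b=b,M=M,seat=o,knob=kg,ang=q.x[0])
v=cv2.resize(im[90:250,160:560],None,fx=4,fy=4,interpolation=cv2.INTER_CUBIC)
def dr(p,col): cv2.polylines(v,[np.int32((p-[160,90]+.5)*4)],True,col,1)
dr(poly(q.x,q.x[3]),(0,0,255)); t=np.linspace(0,6.28,60)
dr(proj(c,np.c_[.018*np.cos(t),.018*np.sin(t),0*t]@M.T+o),(0,255,0))
for A in (0,20,-20):
    a=np.radians(A);bx=np.array([[1,1],[1,-1],[-1,-1],[-1,1]])*[.033,.007];bx=np.c_[bx@np.array([[np.cos(a),np.sin(a)],[-np.sin(a),np.cos(a)]]),[.013]*4]
    dr(proj(c,bx@M.T+kg),(0,255,255) if A==0 else (255,A*6+130,0))
cv2.imwrite("pics/fit.png",v[:,:][:, :1400][:600,80:880]); cv2.imwrite("pics/fit2.png",v[:600,800:1600])
E
python3 fit.py
```

```text
post [492 134  37  32 825] [508.64121212 148.97333333]
sp [381 163  28  20 472] [394.59322034 171.65466102]
bender [0.5034 0.2121] 9.57 [ 0.2  0.1 -0.4 -0.1  0.4 -0. ]
face corners [[544.0, -2.0], [539.0, 236.0], [162.0, 84.0], [222.0, 273.0]]
spindle (np.float32(52.357513), np.float64(-0.1000000000000002), -2, 2, 0.72) [-0.16112294 -1.04713136  1.61389104  0.76865161] 17.257537841796875 [(np.float64(-0.7), np.float32(71.9)), (np.float64(-0.5), np.float32(51.1)), (np.float64(-0.3), np.float32(28.3)), (np.float64(-0.1), np.float32(20.2)), (np.float64(0.1), np.float32(42.0)), (np.float64(0.3), np.float32(65.2)), (np.float64(0.5), np.float32(87.4)), (np.float64(0.7), np.float32(108.3))]
seat [0.4944 0.241  0.1069] knob [0.5024 0.1156 0.1294]
```

View pics/fit.png

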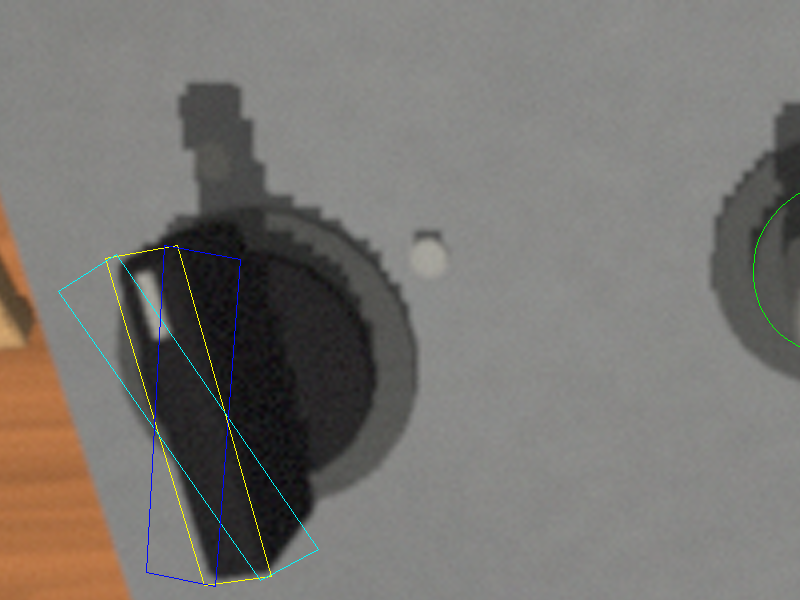

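View pics/fit2.png

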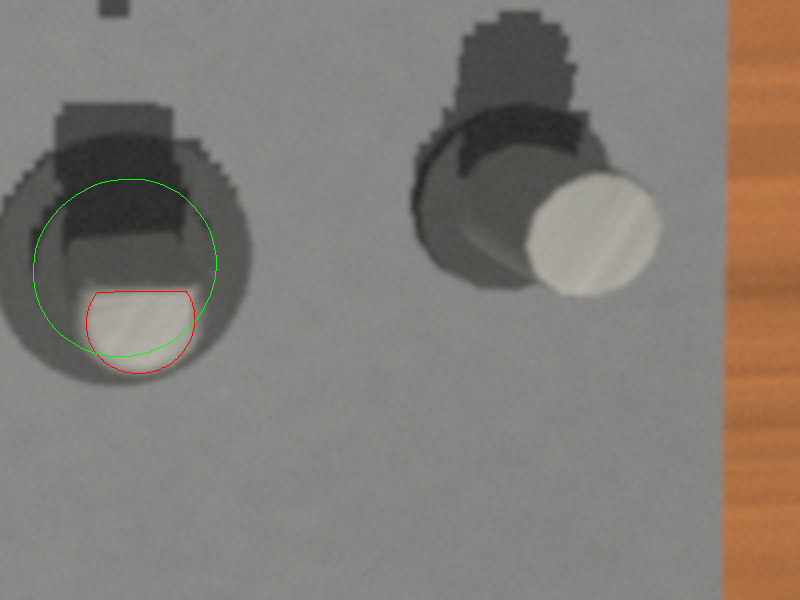

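The fit agrees with the picture: bar outline (yellow), collar and right face edge all line up. The flat faces nearly straight down the slope, about -0.16 rad. Now I go over the cam.

Run:
```python
from h import *
print("can",onz(r.get_calibration("side"),(388,312),.1).round(3))
Rt=R.from_euler("xyz",[180,0,182],degrees=True)
print(move(np.array([0.545,-0.305,0.26]),Rt))
```

```text
can [ 0.548 -0.539  0.1  ]
(array([-115.4, -484.7,  101.4]), array([-1.31, 29.96, -4.89]))
```

```bash
python3 -m crank '-10 -45 5 0 3 0 1;-20 -91 10 -.2 9 -1 1;-31 -137 18 -.5 16 -2 1;-43 -183 28 -1 23 -4 1;-55 -229 40 -1.3 30 -4.9 1'
python3 - <<'E'
from h import *
Rt=R.from_euler("xyz",[180,0,182],degrees=True)
print(move(np.array([0.545,-0.305,0.26]),Rt))
E
```

```text
clock: 2.95
eef_pos: [0.4687, -0.0229, 0.2861]
tcp_rot: [179.9, -0.1, -177.9]
wrist_force: [2.2, 0.7, -0.2]
grip_width: 1.001
gripper_force: 0.0
(array([ -66.1, -284.8,   25.4]), array([ 0.11, -0.14,  0.09]))
```

```bash
python3 -m crank '-12 -49 5 0 0 0 1;-24 -98 10 0 0 0 1;-36 -147 15 0 0 0 1;-48 -196 20 0 0 0 1;-60 -243 25 0 0 0 1';python3 -m crank '0 -20 0 0 0 0 1;0 -20 0 0 0 0 1;0 -20 0 0 0 0 1;0 -20 0 0 0 0 1;0 -20 0 0 0 0 1'
python3 - <<'E'
from h import *
print(r.observe()["joints"].round(1))
c=r.get_calibration("wrist");im=r.get_image("wrist")[:,:,::-1];cv2.imwrite("pics/w3.png",im)
np.savez("w3.npz",K=c["camera_matrix"],P=c["pose"])
for q in ("cam","cam_top","die_board","disc_die"):
    for d in r.place_of(q,"wrist")[:1]: print(q,np.round(d["xy"],1),round(d["confidence"],2))
m=r.cut_out("cam","wrist")[0];print(m["extent"],m["confidence"]);np.save("m3.npy",m["mask"])
E
```

```text
clock: 3.45
eef_pos: [0.5366, -0.2629, 0.2593]
tcp_rot: [-180.0, -0.0, -178.0]
wrist_force: [0.1, -0.2, 0.9]
grip_width: 1.0
gripper_force: 0.0
clock: 3.95
eef_pos: [0.5364, -0.2791, 0.2601]
tcp_rot: [-180.0, -0.1, -177.9]
wrist_force: [-0.4, -0.3, -0.4]
grip_width: 0.998
gripper_force: 0.0
[ -31.5   21.9   86.2   -0.    71.9 -123.5]
cam [295.5 182.2] 0.67
cam_top [291.  196.9] 0.82
die_board [413.2 174.9] 0.61
disc_die [415.7 177. ] 0.6
[288.8, 173.5, 91.5, 102.8] 0.7
```

View pics/w3.png

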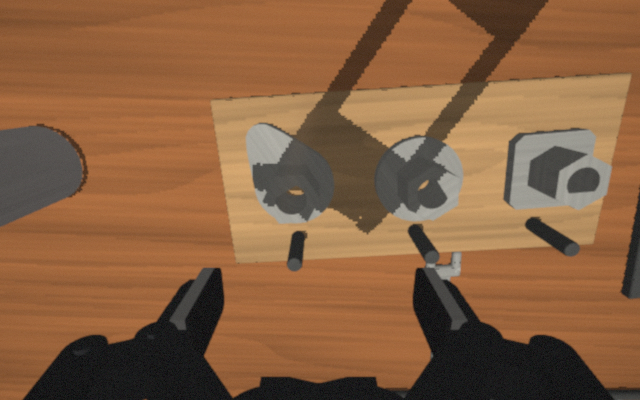

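The wrist view shows the cam at about (293,185), nose up-left at (262,135) and post at (297,250). The disc and square dies are to the right, and the can is at far left. Next I fit the cam's pose with its silhouette.

```bash
cat > camfit.py <<'E'
from h import *
from scipy.optimize import minimize
z=np.load("w3.npz");c={"camera_matrix":z["K"],"pose":z["P"]};im=cv2.imread("pics/w3.png")
hsv=cv2.cvtColor(im,cv2.COLOR_BGR2HSV)
net=np.load("m3.npy").astype(np.uint8)
roi=cv2.dilate(net,np.ones((9,9)))
m=((hsv[...,1]<70)&(roi>0)).astype(np.uint8)
n_,lab,st,_=cv2.connectedComponentsWithStats(m);l=1+st[1:,4].argmax();m=(lab==l).astype(np.uint8)
m=cv2.morphologyEx(m,cv2.MORPH_CLOSE,np.ones((5,5)));print("areas",net.sum(),m.sum())
t=np.linspace(0,2*np.pi,90)
pl=cv2.convexHull(np.float32(np.r_[np.c_[38*np.cos(t),38*np.sin(t)],np.c_[52+15*np.cos(t),15*np.sin(t)]]))[:,0]/1000
hx=np.array([[np.cos(a),np.sin(a)] for a in np.radians(np.arange(0,360,60))])*.021/np.cos(np.pi/6)
def P3(p,q,h): 
    C,S=np.cos(q[2]),np.sin(q[2]); return np.c_[p@np.array([[C,S],[-S,C]])+q[:2],np.full(len(p),.012+h)]
def polys(q): return [cv2.convexHull(np.float32(np.r_[proj(c,P3(s,q,a)),proj(c,P3(s,q,b))]))[:,0] for s,a,b in((pl,0,.012),(hx,.012,.052))]
S=6;o=np.array([220,90]);big=cv2.resize(m[90:250,220:370].astype(np.float32),None,fx=S,fy=S)
def cost(q,T=None):
    d=np.zeros_like(big)
    for p in polys(q): cv2.fillPoly(d,[np.int32((p-o+.5)*S)],1.)
    return ((d-(big if T is None else T))**2).sum()/S**2
x0=onz(c,(291,197),.064)[:2];print("start",x0)
b=min((cost([*x0,a]),a) for a in np.radians(np.arange(120,270,10)))
q=np.array([*x0,b[1]])
for _ in range(3): s=minimize(cost,q,method="Nelder-Mead",options=dict(initial_simplex=q+np.r_[np.zeros((1,3)),np.diag([.004,.004,.08])]));q=s.x
print("cam",q[:2].round(4),np.degrees(q[2]).round(2),s.fun)
T=cv2.resize(net[90:250,220:370].astype(np.float32),None,fx=S,fy=S)
s2=minimize(lambda p:cost(p,T),q,method="Nelder-Mead",options=dict(initial_simplex=q+np.r_[np.zeros((1,3)),np.diag([.004,.004,.08])]));print("net",s2.x[:2].round(4),np.degrees(s2.x[2]).round(2),s2.fun)
np.save("cam.npy",q)
v=cv2.resize(im[90:250,200:400],None,fx=4,fy=4,interpolation=cv2.INTER_CUBIC)
for p in polys(q)+[proj(c,P3(hx,q,.052))]: cv2.polylines(v,[np.int32((p-[200,90]+.5)*4)],True,(0,0,255),1)
cv2.imwrite("pics/camfit.png",v)
E
python3 camfit.py
```

```text
areas 6200 6246
start [ 0.54070475 -0.30209495]
cam [ 0.5428 -0.3024] 215.25 162.78634643554688
net [ 0.5434 -0.3029] 214.72 181.05963134765625
```

View pics/camfit.png

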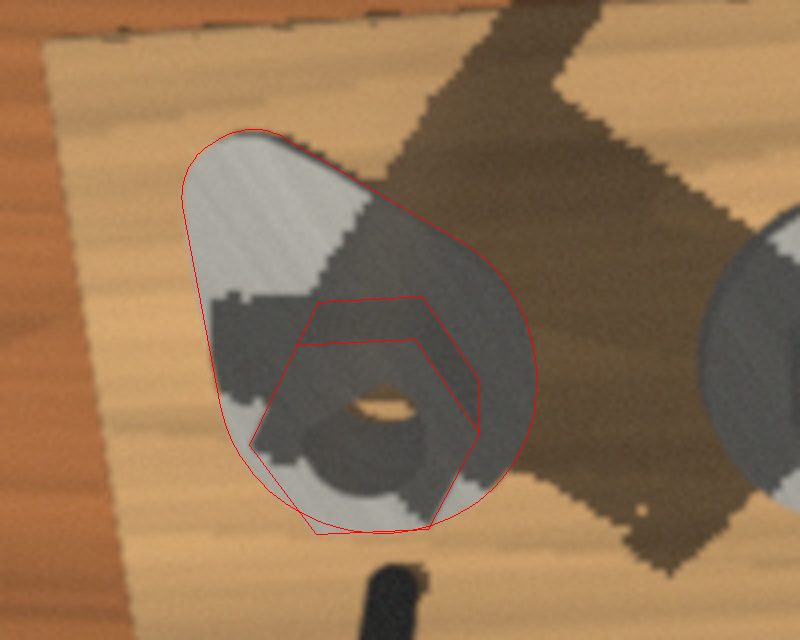

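The outline fits the picture well: cam at (0.543, -0.3025), nose at 215°. I'll grip the hub flats on the 65° line (tool yaw 155), clear of the backstop.

Run:
```python
from h import *
q=np.load("cam.npy");print(move(np.array([q[0],q[1],0.165]),R.from_euler("xyz",[180,0,np.degrees(q[2])-60],degrees=True)), np.degrees(q[2])-60)
```

```text
(array([ -5.5, -22.1,  95.1]), array([-5.000e-02, -2.000e-02,  2.675e+01])) 155.24819051176343
```

```bash
python3 -m crank '-2 -6 20 0 0 6 1;-4 -12 45 0 0 13 1;-5.5 -18 70 0 0 20 1;-5.5 -22 95 0 0 26.7 1;-5.5 -22 95 0 0 26.7 1'; python3 -m crank '0 0 10 0 0 0 1;0 0 25 0 0 0 1;0 0 42 0 0 0 1;0 0 50 0 0 0 1;0 0 50 0 0 0 1';python3 - <<'E'
from h import *
q=np.load("cam.npy");print(move(np.array([q[0],q[1],0.101]),R.from_euler("xyz",[180,0,np.degrees(q[2])-60],degrees=True)))
E
```

```text
clock: 4.75
eef_pos: [0.5408, -0.3019, 0.1613]
tcp_rot: [-180.0, -0.4, 155.2]
wrist_force: [0.1, 1.3, -0.0]
grip_width: 0.998
gripper_force: 0.0
clock: 5.25
eef_pos: [0.5425, -0.3025, 0.1145]
tcp_rot: [-180.0, -0.1, 155.3]
wrist_force: [-0.7, 0.1, 0.3]
grip_width: 1.001
gripper_force: 0.0
(array([-0.3,  0.2, 13.5]), array([-0.04, -0.09,  0.09]))
```

```bash
python3 -m crank '0 0 13 0 0 0 1;0 0 13 0 0 0 1;0 0 13 0 0 0 0.4;0 0 13 0 0 0 -1;0 0 13 0 0 0 -1' 60;python3 -m crank '0 0 0 0 0 0 -1;0 0 0 0 0 0 -1;0 0 0 0 0 0 -1;0 0 0 0 0 0 -1;0 0 0 0 0 0 -1' 100
```

```text
clock: 5.75
eef_pos: [0.5429, -0.303, 0.1023]
tcp_rot: [-179.9, 0.0, 155.3]
wrist_force: [0.9, 1.2, 8.3]
grip_width: 0.518
gripper_force: 5.6
clock: 6.25
eef_pos: [0.5433, -0.3031, 0.1027]
tcp_rot: [-179.9, 0.1, 155.3]
wrist_force: [0.2, 0.4, 5.9]
grip_width: 0.476
gripper_force: 102.2
```

```bash
python3 -m crank '0 0 -20 0 0 0 -1;0 0 -50 0 0 0 -1;0 0 -95 0 0 0 -1;0 0 -140 0 0 0 -1;0 0 -180 0 0 0 -1' ; python3 -m crank '0 0 0 0 0 0 -1;0 0 0 0 0 0 -1;0 0 0 0 0 0 -1;0 0 0 0 0 0 -1;0 0 0 0 0 0 -1'
cat > target.py <<'E'
from h import *
B=np.load("bender.npz")
Rtc=R.from_euler("xyz",[180,0,-60],degrees=True).inv() # tool->cam when cam yaw 0, tool yaw -60
D=np.array([0.0,0,.0907])   # cam origin in tool frame
def goal(up,dxy=(0,0),ang=None):   # TCP pose for cam origin 'up' m above seat along spindle z
    a=float(B["ang"]) if ang is None else ang
    M=B["M"]; Rc=R.from_matrix(M)*R.from_euler("z",a); Rt=Rc*Rtc.inv()
    p=B["seat"]+M@np.array([dxy[0],dxy[1],up])
    return p-Rt.apply(D),Rt
E
python3 - <<'E'
from target import *
im=r.get_image("wrist")[:,:,::-1];cv2.imwrite("pics/w4.png",im);c=r.get_calibration("wrist");p,Rt=tcp()
np.savez("w4.npz",K=c["camera_matrix"],P=c["pose"],p=p,q=Rt.as_quat())
print(r.observe()["joints"].round(1),proj(c,p+Rt.apply([0,0,.09])).round(0))
for u in (.06,.0): g=goal(u); print(g[0].round(3),g[1].as_euler("xyz",degrees=True).round(1),move(*g))
E
```

```text
clock: 6.75
eef_pos: [0.5421, -0.3024, 0.2825]
tcp_rot: [-179.9, -0.1, 155.3]
wrist_force: [0.9, 0.2, -3.4]
grip_width: 0.482
gripper_force: 101.7
clock: 7.25
eef_pos: [0.542, -0.3022, 0.2796]
tcp_rot: [-180.0, -0.3, 155.3]
wrist_force: [-0.3, -0.3, -2.9]
grip_width: 0.478
gripper_force: 101.8
[-33.   22.3  82.4  -0.1  75.5 -98.3] [[319. 253.]]
[0.42  0.229 0.237] [151.6  10.2 117.7] (array([333. , 431.1,  43.7]), array([-24.02, -19.05,  34.08]))
[0.45  0.233 0.185] [151.6  10.2 117.7] (array([308. , 448. ,  95.5]), array([-24.02, -19.05,  34.08]))
```

View pics/w4.png

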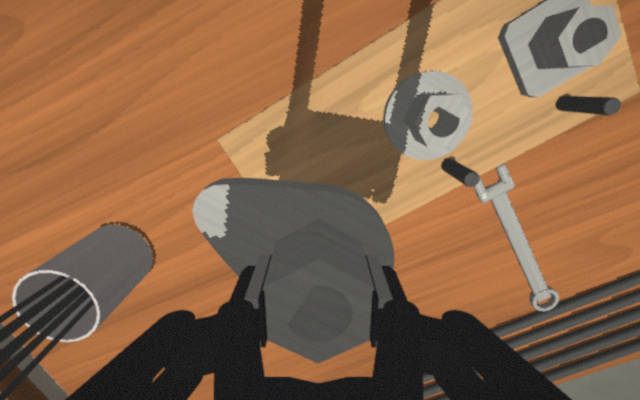

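The picture shows the cam held by the hub, nose at (195,205), hub top at (320,313) between the pads. I refine its pose in the hand from the plate outline.

Run:
```python
from h import *
from scipy.optimize import minimize
z=np.load("w4.npz");c={"camera_matrix":z["K"],"pose":z["P"]};p0,Rt=z["p"],R.from_quat(z["q"])
im=cv2.imread("pics/w4.png");hsv=cv2.cvtColor(im,cv2.COLOR_BGR2HSV);m=(hsv[...,1]<70).astype(np.uint8)
m=cv2.morphologyEx(m,cv2.MORPH_OPEN,np.ones((3,3)))
y0,y1,x0,x1=165,262,185,410; w=m[y0:y1,x0:x1].copy(); w=np.float32(cv2.connectedComponents(w)[1]==cv2.connectedComponents(w)[1][60,140])
ign=np.zeros_like(w); ign[75:,40:]=1; ign[60:,205:]=1  # hub/fingers zone
Rtc=R.from_euler("xyz",[180,0,-60],degrees=True).inv()
t=np.linspace(0,2*np.pi,120)
pl=cv2.convexHull(np.float32(np.r_[np.c_[38*np.cos(t),38*np.sin(t)],np.c_[52+15*np.cos(t),15*np.sin(t)]]))[:,0]/1000
def poly(q):
    P=[]
    for h in(0,.012):
        a=Rt.apply((Rtc*R.from_euler("z",q[2])).apply(np.c_[pl,np.full(len(pl),h)])+[q[0],q[1],q[3]])+p0; P.append(proj(c,a))
    return cv2.convexHull(np.float32(np.r_[P[0],P[1]]))[:,0]
S=6;W=cv2.resize(w,None,fx=S,fy=S);I=cv2.resize(ign,None,fx=S,fy=S)<.5
def cost(q):
    d=np.zeros_like(W);cv2.fillPoly(d,[np.int32((poly(q)-[x0,y0]+.5)*S)],1.);return (((d-W)**2)*I).sum()/S**2+((q[3]-.0907)/.001)**2*2
q=np.array([0,0,0,.0907])
for _ in range(3):
    s=minimize(cost,q,method="Nelder-Mead",options=dict(maxiter=600,initial_simplex=q+np.r_[np.zeros((1,4)),np.diag([.003,.003,.05,.002])]));q=s.x
print(cost([0,0,0,.0907]),s.fun,q.round(4),np.degrees(q[2]))
# hub top centre from bore pixel
o,d=ray(c,(320,313));o=Rt.inv().apply(o-p0);d=Rt.inv().apply(d);print("hub top",(o+d*(.0387-o[2])/d[2]).round(4))
```

```text
150.97548 97.60407995561405 [-0.0002 -0.0007  0.0024  0.0921] 0.14033451437287475
hub top [0.0008 0.0003 0.0387]
```

```bash
python3 -m crank '20 26 -5 0 0 0 -1;48 62 -10 0 0 0 -1;76 98 -15 0 0 0 -1;104 134 -15 0 0 0 -1;132 170 -15 0 0 0 -1'
python3 - <<'E'
from target import *
print(move(*goal(.08)))
E
```

```text
clock: 7.8
eef_pos: [0.4934, -0.0916, 0.2965]
tcp_rot: [-180.0, -0.0, 155.2]
wrist_force: [1.6, 0.2, -4.2]
grip_width: 0.479
gripper_force: 102.0
(array([208.9, 254.3,  41.7]), array([-23.99, -18.87,  34.08]))
```

```bash
python3 -m crank '35 42 2 -4 -3 5.5 -1;64 77 4 -8 -6 11 -1;92 111 6 -12 -9 17 -1;120 145 8 -16 -12 22 -1;146 178 10 -20 -15.5 28 -1'
python3 - <<'E'
from target import *
print(move(*goal(.08)))
E
```

```text
clock: 8.3
eef_pos: [0.4362, 0.1209, 0.286]
tcp_rot: [158.2, 9.5, 126.2]
wrist_force: [-0.3, -0.8, -4.1]
grip_width: 0.48
gripper_force: 102.1
(array([104.6,  33.4,  28.5]), array([-5.12, -4.12,  7.23]))
```

```bash
python3 -m crank '25 7 5 -1.5 -1 2 -1;50 15 12 -3 -2 4 -1;75 22 20 -4 -3.5 6 -1;98 29 27 -5 -4 7.2 -1;98 29 27 -5 -4 7.2 -1'; python3 -m crank '0 0 0 0 0 0 -1;0 0 0 0 0 0 -1;0 0 0 0 0 0 -1;0 0 0 0 0 0 -1;0 0 0 0 0 0 -1'
python3 - <<'E'
from target import *
print(move(*goal(.05)),r.observe()["joints"].round(1))
p,Rt=tcp(); cam=p+Rt.apply(D+[0,0,0]); M=B["M"]
print("cam in spindle frame",(M.T@(cam-B["seat"])).round(4))
c=r.get_calibration("wrist");cv2.imwrite("pics/w5.png",r.get_image("wrist")[:,:,::-1])
print([np.round(d["xy"],1) for d in r.place_of("spindle_seat","wrist")[:1]],proj(c,B["seat"]).round(1),proj(c,B["seat"]+M[:,2]*.038).round(1))
for n in("scene","side"):
    c=r.get_calibration(n);im=r.get_image(n)[:,:,::-1].copy();cv2.imwrite(f"pics/{n}5.png",im)
    print(n,proj(c,[B["seat"],B["seat"]+M[:,2]*.038,cam]).round(1).tolist())
E
```

```text
clock: 8.8
eef_pos: [0.4104, 0.2193, 0.2543]
tcp_rot: [152.1, 10.2, 118.3]
wrist_force: [-0.5, 0.5, -3.7]
grip_width: 0.475
gripper_force: 102.1
clock: 9.3
eef_pos: [0.413, 0.2166, 0.2564]
tcp_rot: [151.8, 10.3, 117.9]
wrist_force: [0.0, 0.2, -3.4]
grip_width: 0.478
gripper_force: 102.1
(array([10.4,  2.3, 30.9]), array([-0.16, -0.05,  0.19])) [ 28.4   3.5 120.2 -19.2  29.2  12.5]
cam in spindle frame [-0.0014  0.0106  0.0809]
[array([322.6, 190.2])] [[322.2 188.9]] [[322.7 205.9]]
scene [[369.0, 151.1], [365.2, 141.8], [359.7, 132.2]]
side [[252.4, 132.2], [246.1, 126.3], [240.6, 120.5]]
```

```bash
python3 -m crank '5 1 8 0 0 0 -1;10 2 16 -.1 0 .2 -1;10 2 25 -.1 0 .2 -1;10 2 25 -.1 0 .2 -1;10 2 25 -.1 0 .2 -1'
python3 - <<'E'
from target import *
print(r.observe()["wrist_force"].round(1),move(*goal(.045)))
p,Rt=tcp(); M=B["M"]; cam=p+Rt.apply(D); print((M.T@(cam-B["seat"])).round(4))
c=r.get_calibration("wrist");im=r.get_image("wrist");g=im.mean(2)
u,v=proj(c,B["seat"]+M[:,2]*.038)[0].round().astype(int);print(u,v);print(g[v-24:v+24:3,u-27:u+28:3].astype(int))
E
```

```text
clock: 10.0
eef_pos: [0.4216, 0.2288, 0.2332]
tcp_rot: [151.8, 10.2, 117.9]
wrist_force: [-0.9, -0.2, -4.1]
grip_width: 0.482
gripper_force: 102.2
[-0.9 -0.2 -4.1] (array([-0.4,  0.8, 10.6]), array([-0.13, -0.09,  0.08]))
[ 0.001  -0.0001  0.0556]
320 238
[[100  99  96  97  95  94  96 100  97  97  94  97  97  99  96  98 100  98
   98]
 [ 99 100 101 101  99  96  95  95  95  97  98  97  95  98  99  98  98  97
   99]
 [ 97  97  95 100  96  96  96  91  89  90  96  97  97  98  96  97  96  98
   96]
 [ 98  96  95  99  97  93  88  88  90  88  87  92  94  96  98  97  98  94
   98]
 [ 98  97  98  96  92  91  90  90  90  91  87  90  90  88  97  97  95  94
   97]
 [ 96  95  92  92  94  91  92  93  94  92  90  91  88  87  87  88  94  92
   96]
 [ 90  87  89  87  87  87  86  88  88  92  91  93  89  91  86  87  91  93
   94]
 [ 91  91  90  91  89  89  89  86  87  88  87  90  91  92  90  86  84  87
   88]
 [ 92  90  91  88  91  90  91  90  90  90  87  88  87  90  93  89  90  90
   90]
 [ 89  88  89  88  89  88  88  91  88  89  91  89  89  86  88  87  91  92
   90]
 [ 92  89  90  89  89  92  85  87  92  89  86  90  93  91  87  88  87  91
   91]
 [ 92  91  89  92  90  87  90  91  92  89  89  90  89  89  91  90  87  88
   90]
 [ 88  89  87  90  91  89  90  90  90  90  91  89  86  87  90  90  93  91
   89]
 [ 89  93  92  90  92  90  88  90  88  90  90  86  89  87  87  88  94  90
   89]
 [ 88  91  90  87  88  91  91  91  90  88  87  89  89  88  88  92  92  88
   93]
 [ 90  91  92  89  89  89  91  91  91  90  90  90  88  88  87  87  87  90
   87]]
```

```bash
python3 -m crank '-.4 .6 5 -.1 -.1 .1 -1;-.4 .6 10 -.1 -.1 .1 -1;-.4 .6 15 -.1 -.1 .1 -1;-.4 .6 19 -.1 -.1 .1 -1;-.4 .6 22 -.1 -.1 .1 -1'
cat > st.py <<'E'
from target import *
s=r.observe();p,Rt=tcp(); M=B["M"]; cam=p+Rt.apply(D)
print("cam",(M.T@(cam-B["seat"])*1000).round(1),"F spindle axes",(M.T@(s["wrist_force"]-[0,0,-4.0])).round(1),"tool F",Rt.inv().apply(s["wrist_force"]-[0,0,-4.0]).round(1),"T",Rt.inv().apply(s["wrist_torque"]).round(2),"goal",move(*goal(0)))
E
python3 st.py
```

```text
clock: 10.55
eef_pos: [0.4333, 0.2308, 0.2144]
tcp_rot: [151.6, 10.2, 117.7]
wrist_force: [-0.4, -0.5, -4.0]
grip_width: 0.48
gripper_force: 102.2
cam [-0.1 -0.1 33.3] F spindle axes [0.4 0.4 0.2] tool F [-0.2 -0.6 -0.2] T [0.54 0.22 0.01] goal (array([-0.1, -0.1, 33.3]), array([ 0.01,  0.  , -0.03]))
```

```bash
python3 -m crank '0 0 3 0 0 0 -1;0 0 6 0 0 0 -1;0 0 9 0 0 0 -1;0 0 12 0 0 0 -1;0 0 12 0 0 0 -1'; python3 st.py; python3 -m crank '0 0 3 0 0 0 -1;0 0 6 0 0 0 -1;0 0 9 0 0 0 -1;0 0 12 0 0 0 -1;0 0 12 0 0 0 -1'; python3 st.py
```

```text
clock: 11.05
eef_pos: [0.4391, 0.2318, 0.2041]
tcp_rot: [151.6, 10.2, 117.7]
wrist_force: [0.6, 0.2, -4.6]
grip_width: 0.477
gripper_force: 102.2
cam [-0.  -0.1 21.5] F spindle axes [-0.3 -0.1 -0.8] tool F [0.  0.3 0.8] T [ 0.5   0.17 -0.04] goal (array([-0.1, -0.1, 21.5]), array([ 0.  ,  0.  , -0.03]))
clock: 11.55
eef_pos: [0.4451, 0.2328, 0.1937]
tcp_rot: [151.6, 10.2, 117.7]
wrist_force: [0.5, -0.3, -3.1]
grip_width: 0.482
gripper_force: 102.2
cam [-0.  -0.1  9.4] F spindle axes [-0.9  0.4  0.6] tool F [-0.7  0.7 -0.6] T [0.44 0.19 0.  ] goal (array([-0.1, -0.1,  9.4]), array([ 0.  ,  0.  , -0.03]))
```

```bash
python3 -m crank '0 0 3 0 0 0 -1;0 0 6 0 0 0 -1;0 0 8 0 0 0 -1;0 0 9.5 0 0 0 -1;0 0 10.5 0 0 0 -1'; python3 st.py
```

```text
clock: 12.05
eef_pos: [0.45, 0.2336, 0.1852]
tcp_rot: [151.6, 10.2, 117.7]
wrist_force: [-10.7, -2.7, 13.7]
grip_width: 0.478
gripper_force: 104.3
cam [-0.2 -0.1 -0.4] F spindle axes [ 0.7  0.8 20.8] tool F [ -0.5  -1.  -20.8] T [0.76 0.38 0.02] goal (array([-0. , -0.1, -0.4]), array([ 0.05,  0.01, -0.03]))
```

```bash
python3 -m crank '0 0 -.5 0 0 0 -1;0 0 -.5 0 0 0 0;0 0 -.5 0 0 0 1;0 0 -.5 0 0 0 1;0 0 -.5 0 0 0 1' 40; python3 st.py; python3 -m crank '0 0 -10 0 0 0 1;0 0 -30 0 0 0 1;0 0 -55 0 0 0 1;0 0 -80 0 0 0 1;0 0 -80 0 0 0 1'
python3 - <<'E'
from h import *
B=np.load("bender.npz");M=B["M"]; print(M.round(3))
for n in("wrist","scene","side"):
    c=r.get_calibration(n);im=r.get_image(n)[:,:,::-1];cv2.imwrite(f"pics/{n}6.png",im);np.savez(f"{n}6.npz",K=c["camera_matrix"],P=c["pose"])
    print(n,[(np.round(d["xy"],1),round(d["confidence"],2)) for d in r.place_of("cam_top",n)[:2]],proj(c,B["seat"]+M[:,2]*.052).round(1))
E
```

```text
clock: 12.55
eef_pos: [0.4505, 0.2341, 0.1859]
tcp_rot: [151.5, 10.2, 117.7]
wrist_force: [-0.0, -0.3, -0.6]
grip_width: 0.975
gripper_force: 0.0
cam [-1.2 -0.5 -0. ] F spindle axes [-1.6  0.3  3. ] tool F [-0.8  1.4 -3. ] T [0.17 0.14 0.06] goal (array([-0.1, -1.1, -0. ]), array([ 0.13, -0.  , -0.04]))
clock: 13.05
eef_pos: [0.4106, 0.2276, 0.2576]
tcp_rot: [151.3, 10.2, 117.7]
wrist_force: [0.1, 0.1, 0.7]
grip_width: 0.996
gripper_force: 0.0
[[-0.854  0.166 -0.493]
 [-0.144 -0.986 -0.083]
 [-0.5    0.     0.866]]
wrist [(array([311.9, 227.3]), 0.6)] [[314.5 228.5]]
scene [] [[363.8 138.3]]
side [(array([244.1, 123.6]), 0.71), (array([316.8, 237. ]), 0.47)] [[243.7 124. ]]
```

The cam sits where predicted. Next is the knob: hover 60 mm above the grip pose.

```bash
cat > knob.py <<'E'
from h import *
B=np.load("bender.npz");M=B["M"]
def kgoal(up,turn=0):   # turn deg clockwise
    Rt=R.from_matrix(np.c_[M[:,0],-M[:,1],-M[:,2]])*R.from_euler("z",turn,degrees=True)
    return B["knob"]+M[:,2]*(.054+up),Rt
def rep(*a):
    s=r.observe();p,Rt=tcp();print(move(*kgoal(*a)),"rel",(M.T@(p-B["knob"])*1000).round(1),"toolF",Rt.inv().apply(s["wrist_force"]).round(1),"T",Rt.inv().apply(s["wrist_torque"]).round(2),"j",s["joints"].round(0))
E
python3 -c "
from knob import *
rep(.06)"
```

```text
(array([-117. ,  -43.9,   29.7]), array([-6.000e-02, -4.000e-02, -6.925e+01])) rel [   0.4 -125.   143.6] toolF [-0.2 -0.6  0.3] T [ 0.23  0.05 -0.02] j [ 30.   4. 120. -21.  29.  16.]
```

```bash
python3 -m crank '-20 -8 0 0 0 -8 1;-45 -17 0 0 0 -16 1;-70 -26 0 0 0 -24 1;-95 -35 0 0 0 -32 1;-117 -44 0 0 0 -40 1'; python3 -m crank '0 0 0 0 0 -8 1;0 0 0 0 0 -16 1;0 0 10 0 0 -24 1;0 0 20 0 0 -29.2 1;0 0 29 0 0 -29.2 1'; python3 -m crank '0 0 0 0 0 0 1;0 0 0 0 0 0 1;0 0 0 0 0 0 1;0 0 0 0 0 0 1;0 0 0 0 0 0 1' ;python3 - <<'E'
from knob import *
rep(.06)
c=r.get_calibration("wrist");im=r.get_image("wrist")[:,:,::-1].copy()
print([(np.round(d["xy"],1),d["confidence"]) for d in r.place_of("knob_grip","wrist")[:2]],proj(c,B["knob"]).round(1))
m=r.cut_out("lock_knob","wrist");print([(x["extent"],x["confidence"]) for x in m[:2]])
for h,w in((.013,.007),(-.023,.026)):
    bx=np.array([[.033,w],[.033,-w],[-.033,-w],[-.033,w]]) if w<.01 else np.array([[np.cos(a),np.sin(a)] for a in np.linspace(0,6.28,40)])*w
    cv2.polylines(im,[np.int32(proj(c,np.c_[bx,[h]*len(bx)]@M.T+B["knob"]).round())],True,(0,255,255),1)
cv2.imwrite("pics/w7.png",im)
E
```

```text
clock: 13.85
eef_pos: [0.4289, 0.1213, 0.2535]
tcp_rot: [159.7, 22.2, 145.1]
wrist_force: [-0.2, 0.4, -0.2]
grip_width: 0.998
gripper_force: 0.0
clock: 14.35
eef_pos: [0.4432, 0.1244, 0.2281]
tcp_rot: [173.5, 29.1, 176.5]
wrist_force: [0.1, 0.3, 0.3]
grip_width: 1.0
gripper_force: 0.0
clock: 14.85
eef_pos: [0.4429, 0.1247, 0.2296]
tcp_rot: [173.5, 29.2, 176.4]
wrist_force: [-0.9, 0.9, 0.3]
grip_width: 0.999
gripper_force: 0.0
(array([ -3.2, -18.6,   1.3]), array([  0.02,  -0.17, -11.44])) rel [ -0.6 -18.8 115.3] toolF [ 0.7  0.9 -0.6] T [ 0.07  0.13 -0.06] j [ 11.   5. 124.  -2.  21. -76.]
[(array([291.9, 240.5]), 0.88)] [[288.3 238.3]]
[([289.9, 239.8, 75.7, 118.4], 0.68)]
```

View pics/w7.png

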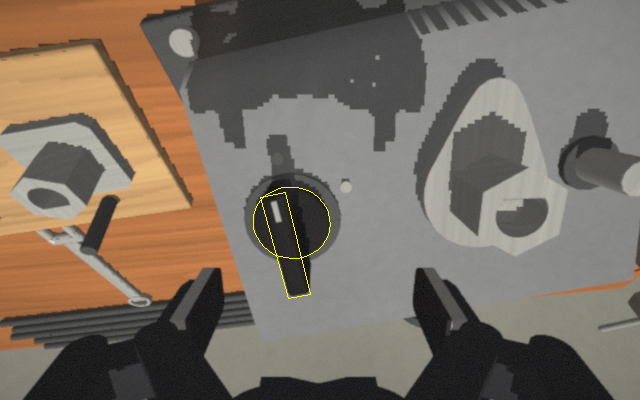

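The picture shows the cam seated, nose down the slope at (497,85), with the spindle end visible inside the hub. The knob bar lies on its predicted outline at (288,240). I align and descend.

```bash
python3 -m crank '-2 -8 1 0 0 -5 1;-3 -17.5 1 0 0 -11.4 1;-3 -17.5 8 0 0 -11.4 1;-3 -17.5 20 0 0 -11.4 1;-3 -17.5 30 0 0 -11.4 1'; python3 -m crank '0 0 0 0 0 0 1;0 0 0 0 0 0 1;0 0 0 0 0 0 1;0 0 0 0 0 0 1;0 0 0 0 0 0 1' 40; python3 -c "
from knob import *
rep(.0)"
```

```text
clock: 15.5
eef_pos: [0.4605, 0.1097, 0.2025]
tcp_rot: [179.9, 29.8, -170.7]
wrist_force: [0.4, 1.1, -0.5]
grip_width: 1.002
gripper_force: 0.0
clock: 16.0
eef_pos: [0.4601, 0.1096, 0.2033]
tcp_rot: [179.9, 29.8, -170.5]
wrist_force: [0.3, 0.5, 0.2]
grip_width: 0.999
gripper_force: 0.0
(array([-0.2, -1.1, 31.3]), array([ 0.04, -0.17, -0.03])) rel [ 0.1 -1.1 85.3] toolF [-0.5  0.4  0. ] T [ 0.02  0.21 -0.01] j [  8.   9. 125.   4.  16. -95.]
```

```bash
python3 -m crank '0 0 8 0 0 0 1;0 0 20 0 0 0 1;0 0 30 0 0 0 1;0 0 31 0 0 0 .5;0 0 31 0 0 0 0' 40; python3 -m crank '0 0 0 0 0 0 -1;0 0 0 0 0 0 -1;0 0 0 0 0 0 -1;0 0 0 0 0 0 -1;0 0 0 0 0 0 -1' 50; python3 -c "
from knob import *
rep(.0)"
```

```text
clock: 16.5
eef_pos: [0.4752, 0.1121, 0.1754]
tcp_rot: [179.9, 29.7, -170.5]
wrist_force: [0.1, -0.2, -0.2]
grip_width: 0.691
gripper_force: 0.0
clock: 17.0
eef_pos: [0.4752, 0.1115, 0.1765]
tcp_rot: [-180.0, 29.8, -170.4]
wrist_force: [0.4, -7.1, 2.8]
grip_width: 0.158
gripper_force: 49.7
(array([-0.2, -0.4,  0.5]), array([-0.01, -0.16,  0.02])) rel [ 0.2 -0.4 54.5] toolF [-0.7 -7.1 -2.8] T [ 0.86  0.34 -0.2 ] j [  8.  13. 126.   5.  11. -96.]
```

```bash
python3 -m crank '0 0 0 0 0 7 -1;0 0 0 0 0 14 -1;0 0 0 0 0 21 -1;0 0 0 0 0 28 -1;0 0 0 0 0 35 -1'; python3 -c "
from knob import *
rep(.0)"; python3 -m crank '0 0 0 0 0 7 -1;0 0 0 0 0 14 -1;0 0 0 0 0 21 -1;0 0 0 0 0 28 -1;0 0 0 0 0 34 -1';python3 -m crank '0 0 0 0 0 0 -1;0 0 0 0 0 0 -1;0 0 0 0 0 0 -1;0 0 0 0 0 0 -1;0 0 0 0 0 0 -1'; python3 -c "
from knob import *
rep(.0,68.75)"
```

```text
clock: 17.5
eef_pos: [0.4754, 0.1122, 0.1767]
tcp_rot: [161.6, 24.0, 150.3]
wrist_force: [-1.2, 1.6, 2.3]
grip_width: 0.152
gripper_force: 49.8
(array([-0.6, -0.9,  0.5]), array([-1.00e-02, -1.40e-01, -3.53e+01])) rel [-0.  -1.1 54.5] toolF [ 0.8  1.6 -2.5] T [-0.28  0.37 -0.04] j [  8.  13. 126.   5.  11. -61.]
clock: 18.0
eef_pos: [0.4759, 0.1127, 0.177]
tcp_rot: [151.7, 10.1, 117.7]
wrist_force: [-1.9, 3.5, 3.8]
grip_width: 0.157
gripper_force: 51.1
clock: 18.5
eef_pos: [0.4758, 0.1127, 0.177]
tcp_rot: [151.7, 10.3, 118.2]
wrist_force: [-1.1, 5.4, 3.7]
grip_width: 0.153
gripper_force: 50.0
(array([-1.2, -1.2,  0.5]), array([-0.04, -0.08, -0.07])) rel [-0.7 -1.5 54.5] toolF [ 4.5  3.5 -3.4] T [-0.36  0.94 -0.19] j [  8.  13. 126.   5.  11. -28.]
```

```bash
python3 -m crank '0 0 0 0 0 0 0;0 0 0 0 0 0 1;0 0 0 0 0 0 1;0 0 0 0 0 0 1;0 0 0 0 0 0 1'; python3 -m crank '0 0 -10 0 0 0 1;0 0 -30 0 0 0 1;0 0 -55 0 0 0 1;0 0 -80 0 0 0 1;0 0 -90 0 0 0 1'; python3 -m crank '0 0 0 0 0 0 1;0 0 0 0 0 0 1;0 0 0 0 0 0 1;0 0 0 0 0 0 1;0 0 0 0 0 0 1'
python3 - <<'E'
from knob import *
rep(.09,68.75)
c=r.get_calibration("wrist");im=r.get_image("wrist")
g=im.mean(2)
for A in (0,20,40,60,65,68.75,72,80):   # dark fraction along the bar's top outline
    a=-np.radians(A);xx,yy=np.meshgrid(np.linspace(-.03,.03,31),np.linspace(-.006,.006,7));C,S=np.cos(a),np.sin(a)
    P=np.c_[(xx*C-yy*S).ravel(),(xx*S+yy*C).ravel(),np.full(xx.size,.013)]@M.T+B["knob"]
    u=np.int32(proj(c,P).round());ok=(u[:,0]>=0)&(u[:,0]<640)&(u[:,1]>=0)&(u[:,1]<400);print(A,(g[u[ok,1],u[ok,0]]<75).mean().round(2),ok.mean().round(2))
Rc=M@R.from_euler("z",float(B["ang"])).as_matrix()
for n in("wrist","scene","side"):
    r.get_image(n) if n!="wrist" else 0
    c=r.get_calibration(n)
    print(n,[(np.round(d["xy"],1),round(d["confidence"],2)) for q in("cam_top","cam") for d in r.place_of(q,n)[:1]],proj(c,[B["seat"]+M[:,2]*.052,B["seat"]]).round(1).tolist())
E
```

```text
clock: 19.0
eef_pos: [0.4752, 0.112, 0.1759]
tcp_rot: [151.9, 10.2, 118.0]
wrist_force: [-0.2, -0.1, 0.5]
grip_width: 0.983
gripper_force: 0.0
clock: 19.5
eef_pos: [0.4305, 0.1045, 0.2563]
tcp_rot: [151.7, 10.3, 118.0]
wrist_force: [0.7, -0.0, 1.4]
grip_width: 1.002
gripper_force: 0.0
clock: 20.0
eef_pos: [0.4312, 0.1046, 0.2532]
tcp_rot: [152.0, 10.2, 118.0]
wrist_force: [-0.0, -0.1, -0.9]
grip_width: 0.997
gripper_force: 0.0
(array([-1.1,  0.1, -0.8]), array([-0.28, -0.15, -0.27])) rel [  0.5  -1.  143.2] toolF [ 0.1 -0.5  0.8] T [ 0.15  0.09 -0.  ] j [  7.   1. 123.   2.  26. -25.]
0 0.6 1.0
20 0.68 1.0
40 0.77 1.0
60 0.9 1.0
65 0.94 1.0
68.75 0.93 1.0
72 0.9 1.0
80 0.84 1.0
wrist [(array([407. ,  18.2]), 0.85), (array([387.5,  31.6]), 0.98)] [[409.8, 18.8], [389.3, 34.3]]
scene [(array([363.4, 137.2]), 0.64), (array([365.7, 151.5]), 0.64)] [[363.8, 138.3], [369.0, 151.1]]
side [(array([244.4, 124.1]), 0.84), (array([252.8, 135.1]), 0.82)] [[243.7, 124.0], [252.4, 132.2]]
```

```bash
python3 -c "
from workcell import r
print(r.close_job())"
```

```text
the job is handed in; nothing more can be done
None
```

I fitted the cam on the spindle, hub outwards, D-bore matched to the flat and pressed onto the collar with about 21 N. I then turned the lock knob clockwise to its locked stop, released it, and handed the job in at about 20 s with the robot clear of everything.

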